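Wedge the tilting plate up to its height stop

ROBOT

A 6-joint arm with a two-finger parallel gripper is mounted at the origin on a cart in front of the work surface, level with it; the furniture and walls round the work are solid. World frame = base frame: x ahead of the robot, y to its left, z up, the work surface at z = 0. Lengths are in m, angles in degrees, forces in N, time in s.
With the tool pointing down it reaches from about 0.35 to 0.85 m from the base axis. Payload 8.1 kg.
Tool frame: the origin (TCP) lies midway between the tips of the shut fingers; the grasp point (between the pads) lies 19 mm behind it (arm.grip_depth is the distance from the TCP to the grasp point, in m); z points along the fingers, y is the line along which they close (so a half turn about z gives the same grasp; the last joint's range is limited). The gripper opens to 93 mm and grips with 3 to 60 N. Pads are 15 mm wide; open, the fingers measure 128 mm over their backs; the gripper's body (75 mm by 188 mm) begins 65 mm behind the grasp point.
Start: joints at [-71.872, 7.471, 85.268, -0, 87.261, -4.893], TCP at [0.235, -0.552, 0.219] pointing down, gripper open.
Joint ranges: [-169.43, 169.43], [-51.17, 129.36], [1.28, 143.12], [-76.62, 256.62], [0, 156.53], [-152.29, 152.29]. Speed limits (degrees/s): [136.94, 136.94, 159.86, 180, 180, 180].

INTERFACE

Orientations are given as a 3x3 rotation matrix whose columns are the frame's x, y, z axes.
In Python, from workcell import arm gives the robot as it stands. The module is installed in compiled form; this text tells all that it offers.
- The arm moves only by the tool send_rows, never from a script. Its argument "targets" is a list of rows, each an object with "jaw": the opening, from 0 (shut) to 1 (fully open); "delta_pos": the shift along the tool's x, y, z in m, a list of three; "twist": the turn about the tool's z in rad. A call has 1 to 20 rows; each row is the pose to reach, as a shift and turn from the pose commanded when the call began, along the tool's axes at that moment; what a row does not reach only later rows make up. A row lasts 1/10 s, in which the tool goes at most 50 mm and 8.59 degrees, less where a joint would pass 70% of its speed; a pose out of reach is approached as far as the arm can. A call with a gripper value outside its range is refused whole. The fingers move at their own pace and stop on an object; "grip_force" is the grip in N (left out, the last holds). Time passes only in rows, so rows that repeat a pose let the fingers close. It gives the time, the measured TCP pose, the force, the opening and the grip force at its end, in the units of the state.
- arm.get_state(): the state, without advancing time (a new reading comes with each control period).
- arm.camera(name): name is "scene" or "top"; returns the picture (480x640x3 uint8, red, green, blue); there is no depth.
- arm.camera_info(name): a dict with "fx", "fy", "cx", "cy" (pixels), "dist_coeffs" ([k1, k2, p1, p2, k3] as OpenCV has them; the pictures are not rectified), "T" (4x4, takes a point from camera to world coordinates). Camera axes: x right, y down, z forward; pixel columns grow to the right and rows downward; lengths in m; the calibration is good to about 2 mm. A picture is of the moment at which its call begins. camera_info takes no time and is no camera call.
- arm.sign_off(): hands the job in; it is judged then, once.
The state is a dict: "clock": time; "joint_pos": joint angles; "joint_vel": joint speeds; "joint_torque": joint torques, N m; "eef_pos": TCP position; "orientation": TCP orientation; "wrist_force": force on the tool from outside, world axes, zero at the start; "torque": the same for the moment, N m; "gripper_width": opening from 0.0 (shut) to 1.0 (fully open); "grasp_force": force on a finger pad.
Only numpy, scipy, OpenCV 4.12 (cv2) and the standard library are available. Lean on these libraries where they do the work, as an engineer would, in place of code of your own. Each camera call takes 0.05 s, during which the arm holds its last target. There are 200 camera calls.

TASK

Take the loose wedge by its grip block and slide it, thin end first, under the front bar of the tilting plate, so that the wedge lifts the front of the plate until its top just comes up against the tip of the height-stop screw. Stop as soon as you feel it is firmly in touch, and do not drive on and jam the plate against the screw; then let go and leave the wedge in place holding the plate there. Raise the plate only with the wedge, do not touch the plate or the height stop with the robot, and leave the other things as they are.

Things in the scene. Friction and masses are not known exactly. Their poses are not given: they have to be found in the camera images.
- wedge: Loose aluminium wedge, 156 x 44 mm, 0.18 kg, with an upright grey grip block on its thick end; lies flat on the robot's left or right. Origin on the underside below the block's middle; x points to the thin end, z up. Block 24 x 24 mm, from 30 to 73 mm up: grip it across y, 40 to 70 mm up. Under the block (x -14 to 12 mm) it is 30 mm thick.
- wedge_nose (a point): Middle of the wedge's thin end, on its underside, 142 mm from the wedge's origin. It is 4 mm thick here; from here the upper face rises evenly, 1 in 5, to 30 mm. The slope is self-locking: the wedge stays where it is left.
- frame: Fixed dark steel frame of the tilting plate. Origin on the worktop below the middle of the plate's front bar; x points from the front bar to the hinge (the way the wedge goes in), z up. Side rails at y = -68 and +68 mm, 16 mm wide, start 5 mm before the origin; the worktop between them is clear for the wedge.
- plate: Aluminium plate, 151 x 180 x 8 mm, carrying a petri dish, hinged at the back of the frame. Origin on the hinge axis, 145 mm behind the frame's origin, 26 mm above the worktop; z up. Level at rest; sinks by its own weight. Pushing the wedge under it takes a steady 5 to 15 N and tends to lift the wedge's heel; once the plate meets the stop, the push grows by about 3 N per mm.
- plate_front (a point): Middle of the plate's top front edge, 30 mm above the worktop at rest; rises with the plate. Below it runs a round bar, 10 mm thick, 120 mm long, underside 14 mm above the worktop at rest: the wedge begins to lift when its thin end is about 50 mm beyond the bar, then 1 mm of lift takes 5 mm of wedge travel.
- height_stop: Fixed height stop: a round foot 52 mm wide, a post 66 mm high and an arm reaching over the front left corner of the plate, with a rubber-tipped black vertical screw 10 mm thick. Origin on the worktop below the post; y points away from the plate.
- stop_arm (a point): Underside of the stop's arm on the axis of the screw, 44 mm above the worktop, 20 mm behind the front bar. The tip of the screw, the height mark, stands between 4 and 11 mm below this point: its setting differs each time and is not measured. The plate meets it when its front has risen by about 3.5 to 11.5 mm.
- phone: Bystander: phone, 74 x 142 x 10 mm, lying flat on the side of the worktop where the wedge is not. Origin at the middle of its underside.
- jar_left: Bystander: capped specimen jar, 48 mm wide, 70 mm high, on the left. Origin at the middle of its underside.
- jar_right: Bystander: capped specimen jar, 48 mm wide, 70 mm high, on the right. Origin at the middle of its underside.
- dish: Covered glass petri dish, 94 mm wide, 36 mm high, standing loose on the middle of the plate; it stays there and rides up with it. Origin at the middle of its underside.
Mind the look-alikes: they are no part of the job. What is shaped like the wedge but orange or purple is not meant. Several things look just like the height_stop: the one meant starts farthest from the robot's base.

How it is judged:
By the outcome, as a careful person would: the job done as asked, in the order asked, and still so for the second after the job is handed in, with the robot touching nothing.
It also fails if it takes over 64 s, if anything falls off the work surface, if the arm or the gripper's body presses on something with over 40 N, if the wrist force passes 120 N, or if a joint passes its speed limit or range.

## Working session

There is one attempt and no reset: what is moved stays moved. The work goes in short steps, Python scripts to look and compute and a tool call to move; the robot and the scene stay as the last step left them, time stands still between calls to the robot, and variables do not carry over. Pictures are saved under pics/ and viewed, at most 10 in all, crops included, and the job is handed in when it is done.

Besides the shell and the picture viewer there is one more tool, called after "Request:" as name(argument=value, ...), one argument or row to a line, values as JSON. send_rows: Moves the arm, as the interface text tells. Its arguments: {"type":"object","properties":{"targets":{"type":"array","items":{"type":"object","properties":{"jaw":{"type":"number"},"delta_pos":{"type":"array","items":{"type":"number"}},"twist":{"type":"number"}}}},"grip_force":{"type":"number"}},"required":["targets"]}

```bash
mkdir -p pics; python3 - <<'E'
from workcell import arm
import cv2,numpy as np
for n in("scene","top"):
    cv2.imwrite(f"pics/{n}0.png",arm.camera(n)[:,:,::-1]); i=arm.camera_info(n); print(n,{k:np.round(v,4).tolist() for k,v in i.items()})
s=arm.get_state(); print(s['eef_pos'],s['orientation'],s['wrist_force'],s['clock'],arm.grip_depth)
E
```

```text
scene {'fx': 570.9113, 'fy': 570.9113, 'cx': 319.4713, 'cy': 240.6273, 'dist_coeffs': [-0.0803, 0.0, 0.0, 0.0, 0.0], 'T': [[-0.613, -0.3562, 0.7052, -0.5961], [-0.79, 0.2907, -0.5398, 0.8326], [-0.0127, -0.888, -0.4596, 0.8406], [0.0, 0.0, 0.0, 1.0]]}
top {'fx': 540.6357, 'fy': 540.6357, 'cx': 322.8201, 'cy': 233.8653, 'dist_coeffs': [-0.0408, 0.0, 0.0, 0.0, 0.0], 'T': [[0.005, -0.99, 0.1412, 0.3816], [-0.9976, -0.0147, -0.068, 0.0247], [0.0693, -0.1405, -0.9876, 1.3207], [0.0, 0.0, 0.0, 1.0]]}
[ 0.23449776 -0.55172679  0.21773579] [[ 9.20381567e-01  3.91021131e-01 -4.96816475e-04]
 [ 3.91021421e-01 -9.20380299e-01  1.53436635e-03]
 [ 1.42709571e-04 -1.60646839e-03 -9.99998699e-01]] [0.96991829 1.051067   0.19168723] 0.1 0.0188
```

View pics/scene0.png

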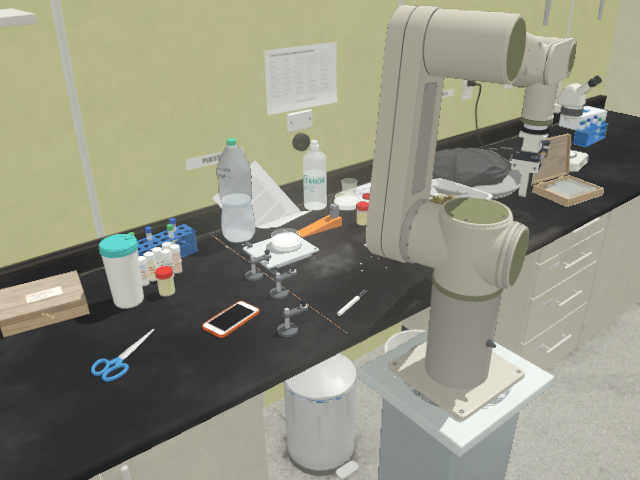

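View pics/top0.png

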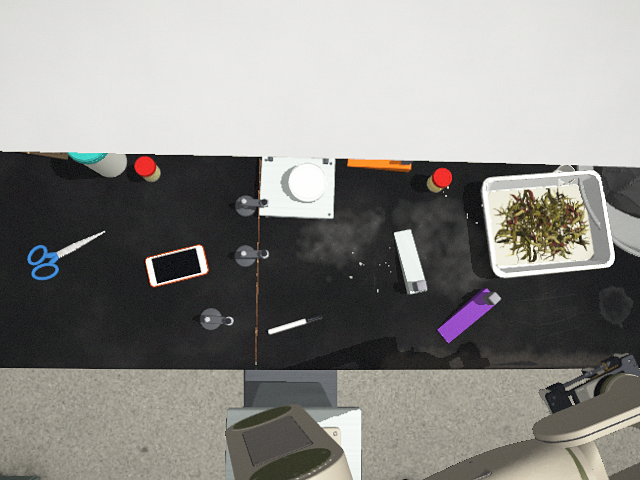

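The top view shows these wedge-like things: aluminium/grey at (410,262), with its block at (420,285), orange at (380,164) and purple at (470,315). I choose the aluminium one. The stops are at (246,205), (246,256) and (211,320). The one at (246,205) is farthest from the base and reaches over the plate's front-left corner, so it's the one meant. The plate is at (297,188), with its front edge near row 217.

```bash
cat > h.py <<'E'
from workcell import arm
import cv2,numpy as np
def ray(n,uv):
    i=arm.camera_info(n);K=np.array([[i['fx'],0,i['cx']],[0,i['fy'],i['cy']],[0,0,1]])
    p=cv2.undistortPoints(np.array(uv,float).reshape(-1,1,2),K,np.array(i['dist_coeffs']))[:,0]
    T=np.array(i['T']);return T[:3,3],np.c_[p,np.ones(len(p))]@T[:3,:3].T
def onz(n,uv,z):
    o,d=ray(n,uv);return o+d*((z-o[2])/d[:,2])[:,None]
def pix(n,P):
    i=arm.camera_info(n);K=np.array([[i['fx'],0,i['cx']],[0,i['fy'],i['cy']],[0,0,1]])
    T=np.linalg.inv(np.array(i['T']));return cv2.projectPoints(np.array(P,float).reshape(-1,1,3),cv2.Rodrigues(T[:3,:3])[0],T[:3,3],K,np.array(i['dist_coeffs']))[0][:,0]
E
python3 - <<'E'
from h import *
im=cv2.imread("pics/top0.png")
f=lambda a,b,c,d,s:cv2.resize(im[b:d,a:c],None,fx=s,fy=s,interpolation=cv2.INTER_CUBIC)
cv2.imwrite("pics/c1.png",np.hstack([f(385,222,440,302,7),f(232,152,342,232,4)[:, :].copy() if 0 else cv2.resize(im[150:230,250:342],(400,560),interpolation=cv2.INTER_CUBIC)]))
g=im.max(2)
for (a,b,c,d),t in(((385,222,440,302),110),((258,152,342,226),110)):
    m=(g[b:d,a:c]>t).astype('uint8');n,l,st,ce=cv2.connectedComponentsWithStats(m);k=1+st[1:,4].argmax()
    ct=max(cv2.findContours((l==k).astype('uint8'),0,2)[0],key=cv2.contourArea)
    print(st[k],(cv2.approxPolyDP(ct,2,True)[:,0]+[a,b]).tolist(),cv2.minAreaRect(ct))
E
```

```text
[   9    7   33   65 1170] [[407, 229], [394, 232], [402, 270], [405, 273], [403, 275], [407, 292], [414, 293], [426, 290], [426, 284], [411, 230]] ((24.73529815673828, 38.94117736816406), (64.27194213867188, 20.372989654541016), 75.96376037597656)
[   0    0   84   74 4902] [[258, 152], [258, 156], [262, 157], [258, 198], [267, 200], [265, 205], [261, 204], [263, 206], [259, 207], [258, 225], [259, 215], [333, 217], [334, 159], [341, 158], [341, 152]] ((41.5, 36.5), (73.0, 83.0), 90.0)
```

View pics/c1.png

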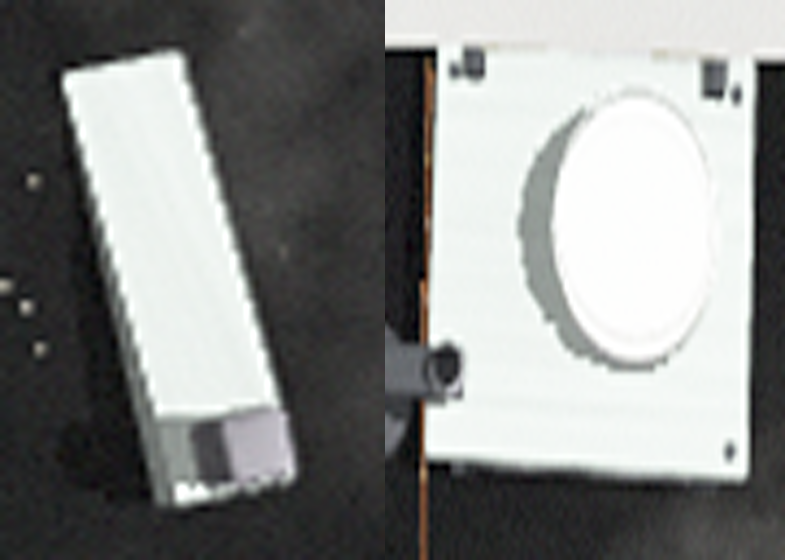

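```bash
python3 - <<'E'
from h import *
N=onz("top",[(393.9,232.7),(411.1,229.4)],.004);B=onz("top",[(426.6,285.6),(418.1,280.6),(425.7,280.1),(427.4,290.6),(419.7,291.3)],.073)
H=onz("top",[(407.6,294.1)],0.0)
n=N.mean(0);print("nose",N,n);print("block",B,'heel',H)
e=N[1]-N[0];print("nose w",np.linalg.norm(e),"yaw from edge",np.degrees(np.arctan2(e[1],e[0]))+90)
e=(B[3]-B[2]);print("blk edge yaw",np.degrees(np.arctan2(-e[1],-e[0])))
yl=n
for yaw in(8,10,12,14,16):
    r=np.radians(yaw);R=np.array([[np.cos(r),-np.sin(r)],[np.sin(r),np.cos(r)]]);o=n[:2]-R@[.142,0]
    f=lambda x,y,z:[*(o+R@[x,y]),z]
    print(yaw,o.round(4),pix("top",[f(0,-.012,.073),f(-.012,-.012,.073),f(.012,-.012,.073),f(.012,0.012,.073),f(-.014,.022,0),f(.142,.022,.004)]).round(1).tolist())
P=onz("top",[(259.5,215.2),(333.5,218)],.030);print("plate",P,np.linalg.norm(P[1]-P[0]));e=P[1]-P[0];print(np.degrees(np.arctan2(e[1],e[0]))+90)
P=onz("top",[(262,157),(334.5,159)],.030);print("back",P)
P=onz("top",[(259.5,198),(262,157),(333.5,216),(335,159)],.030);e=P[1::2]-P[::2];print("side yaw",np.degrees(np.arctan2(e[:,1],e[:,0])),P)
E
```

```text
nose [[ 0.57541247 -0.24344131  0.004     ]
 [ 0.58440655 -0.28713452  0.004     ]] [ 0.57990951 -0.26528791  0.004     ]
block [[ 0.44127219 -0.30530966  0.073     ]
 [ 0.45280819 -0.28528536  0.073     ]
 [ 0.45411474 -0.3034313   0.073     ]
 [ 0.4296233  -0.30697179  0.073     ]
 [ 0.42788591 -0.28861658  0.073     ]] heel [[ 0.42353779 -0.27646286  0.        ]]
nose w 0.044609304319116 yaw from edge 11.63163809794122
blk edge yaw 8.225712996661485
8 [ 0.4393 -0.2851] [[423.1, 285.7], [423.9, 290.8], [422.3, 280.6], [412.3, 282.0], [403.1, 294.6], [393.9, 232.1]]
10 [ 0.4401 -0.2899] [[425.1, 285.2], [426.1, 290.3], [424.1, 280.2], [414.2, 281.9], [405.3, 294.5], [394.0, 232.4]]
12 [ 0.441  -0.2948] [[427.1, 284.6], [428.3, 289.7], [426.0, 279.6], [416.1, 281.7], [407.5, 294.4], [394.0, 232.7]]
14 [ 0.4421 -0.2996] [[429.1, 284.0], [430.4, 289.0], [427.7, 279.0], [418.0, 281.4], [409.7, 294.2], [394.1, 233.0]]
16 [ 0.4434 -0.3044] [[431.0, 283.3], [432.5, 288.2], [429.5, 278.4], [419.9, 281.1], [411.9, 294.0], [394.2, 233.3]]
plate [[ 0.60930363  0.08908252  0.03      ]
 [ 0.60546781 -0.08998304  0.03      ]] 0.17910663365735766
-1.227164245596299
back [[ 0.75418446  0.08620382  0.03      ]
 [ 0.75346442 -0.09215988  0.03      ]]
side yaw [-2.12311667 -1.37240834] [[ 0.65158329  0.09000748  0.03      ]
 [ 0.75418446  0.08620382  0.03      ]
 [ 0.61040247 -0.08997247  0.03      ]
 [ 0.75349558 -0.09340064  0.03      ]]
```

The crops confirm the choice: an aluminium wedge with a grey block, nose corners at (394,233) and (411,229), block around (423,286). The plate's front edge runs from (259.5,215) to (333.5,218), with the stop's screw over its left front corner. Next I move above the block.

Request:
send_rows(
  targets=[
    {"jaw": 0.8, "delta_pos": [0.03, -0.016, 0.0], "twist": 0.02},
    {"jaw": 0.8, "delta_pos": [0.06, -0.032, 0.0], "twist": 0.06},
    {"jaw": 0.8, "delta_pos": [0.095, -0.05, 0.0], "twist": 0.1},
    {"jaw": 0.8, "delta_pos": [0.13, -0.07, 0.0], "twist": 0.14},
    {"jaw": 0.8, "delta_pos": [0.165, -0.09, 0.01], "twist": 0.18},
    {"jaw": 0.8, "delta_pos": [0.2, -0.108, 0.03], "twist": 0.195},
    {"jaw": 0.8, "delta_pos": [0.235, -0.126, 0.05], "twist": 0.195},
    {"jaw": 0.8, "delta_pos": [0.265, -0.142, 0.075], "twist": 0.195},
    {"jaw": 0.8, "delta_pos": [0.285, -0.153, 0.095], "twist": 0.195},
    {"jaw": 0.8, "delta_pos": [0.2908, -0.1565, 0.105], "twist": 0.195},
    {"jaw": 0.8, "delta_pos": [0.2908, -0.1565, 0.108], "twist": 0.195},
    {"jaw": 0.8, "delta_pos": [0.2908, -0.1565, 0.108], "twist": 0.195},
    {"jaw": 0.8, "delta_pos": [0.2908, -0.1565, 0.108], "twist": 0.195},
  ],
)

```text
clock: 1.4
eef_pos: [0.4411, -0.2959, 0.1118]
orientation: [[0.979, 0.204, 0.001], [0.204, -0.979, -0.001], [0.001, 0.001, -1.0]]
wrist_force: [-0.6, 1.3, 0.2]
gripper_width: 0.801
grasp_force: 0.0
```

```bash
python3 - <<'E'
from h import *
im=arm.camera("top")[:,:,::-1];s=arm.get_state();print(s['eef_pos'],s['orientation'].__class__,np.round(s['orientation'],3),s['clock'],s['gripper_width'],s['wrist_force'])
im2=arm.camera("scene")[:,:,::-1]
cv2.imwrite("pics/t1.png",np.hstack([cv2.resize(im[210:310,370:470],(400,400),interpolation=2),cv2.resize(im2[150:250,450:550],(400,400),interpolation=2)]))
E
```

```text
[ 0.44115943 -0.29594525  0.11190367] <class 'numpy.ndarray'> [[ 0.979  0.204  0.001]
 [ 0.204 -0.979 -0.001]
 [ 0.001  0.002 -1.   ]] 1.45 0.7969109834335178 [ 2.65211003e-01  2.33709564e-04 -7.62895010e-02]
```

View pics/t1.png

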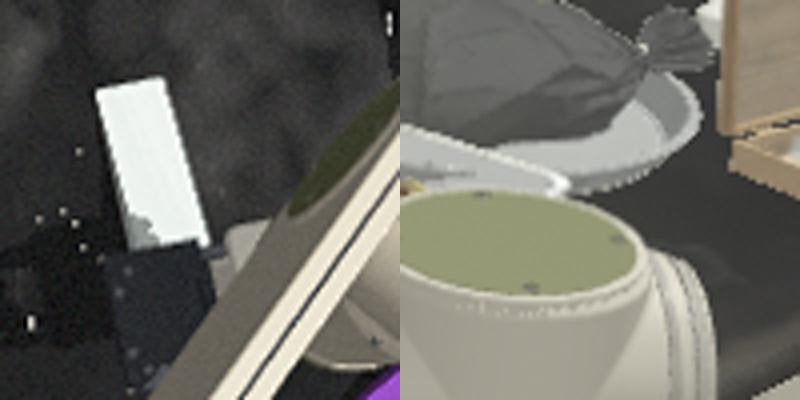

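The gripper sits over the block and is aligned with the wedge. I descend and close.

Request:
send_rows(
  grip_force=35,
  targets=[
    {"jaw": 0.8, "delta_pos": [0, 0, 0.015], "twist": 0},
    {"jaw": 0.8, "delta_pos": [0, 0, 0.035], "twist": 0},
    {"jaw": 0.8, "delta_pos": [0, 0, 0.055], "twist": 0},
    {"jaw": 0.8, "delta_pos": [0, 0, 0.07], "twist": 0},
    {"jaw": 0.8, "delta_pos": [0, 0, 0.075], "twist": 0},
    {"jaw": 0.8, "delta_pos": [0, 0, 0.075], "twist": 0},
    {"jaw": 0.1, "delta_pos": [0, 0, 0.075], "twist": 0},
    {"jaw": 0.1, "delta_pos": [0, 0, 0.075], "twist": 0},
    {"jaw": 0.1, "delta_pos": [0, 0, 0.075], "twist": 0},
    {"jaw": 0.1, "delta_pos": [0, 0, 0.075], "twist": 0},
    {"jaw": 0.1, "delta_pos": [0, 0, 0.075], "twist": 0},
    {"jaw": 0.1, "delta_pos": [0, 0, 0.075], "twist": 0},
    {"jaw": 0.1, "delta_pos": [0, 0, 0.075], "twist": 0},
    {"jaw": 0.1, "delta_pos": [0, 0, 0.075], "twist": 0},
    {"jaw": 0.1, "delta_pos": [0, 0, 0.075], "twist": 0},
  ],
)

```text
clock: 3.0
eef_pos: [0.4411, -0.2944, 0.0356]
orientation: [[0.979, 0.205, -0.0], [0.205, -0.979, 0.0], [-0.0, -0.0, -1.0]]
wrist_force: [-1.3, 1.3, 1.7]
gripper_width: 0.255
grasp_force: 34.9
```

Request:
send_rows(
  targets=[
    {"jaw": 0.1, "delta_pos": [0, 0, -0.003], "twist": 0},
    {"jaw": 0.1, "delta_pos": [-0.003, -0.006, -0.006], "twist": 0},
    {"jaw": 0.1, "delta_pos": [-0.003, -0.02, -0.006], "twist": 0.01},
    {"jaw": 0.1, "delta_pos": [0.0, -0.04, -0.006], "twist": 0.03},
    {"jaw": 0.1, "delta_pos": [0.004, -0.06, -0.006], "twist": 0.05},
    {"jaw": 0.1, "delta_pos": [0.008, -0.085, -0.006], "twist": 0.07},
    {"jaw": 0.1, "delta_pos": [0.012, -0.11, -0.006], "twist": 0.09},
    {"jaw": 0.1, "delta_pos": [0.017, -0.135, -0.006], "twist": 0.11},
    {"jaw": 0.1, "delta_pos": [0.022, -0.16, -0.006], "twist": 0.13},
    {"jaw": 0.1, "delta_pos": [0.028, -0.185, -0.006], "twist": 0.15},
    {"jaw": 0.1, "delta_pos": [0.033, -0.21, -0.006], "twist": 0.17},
    {"jaw": 0.1, "delta_pos": [0.039, -0.235, -0.006], "twist": 0.19},
    {"jaw": 0.1, "delta_pos": [0.044, -0.258, -0.006], "twist": 0.21},
    {"jaw": 0.1, "delta_pos": [0.048, -0.276, -0.006], "twist": 0.225},
    {"jaw": 0.1, "delta_pos": [0.05, -0.288, -0.006], "twist": 0.231},
    {"jaw": 0.1, "delta_pos": [0.0508, -0.2943, -0.006], "twist": 0.231},
    {"jaw": 0.1, "delta_pos": [0.0508, -0.2943, -0.006], "twist": 0.231},
    {"jaw": 0.1, "delta_pos": [0.0508, -0.2943, -0.006], "twist": 0.231},
    {"jaw": 0.1, "delta_pos": [0.0508, -0.2943, -0.006], "twist": 0.231},
  ],
)

```text
clock: 4.9
eef_pos: [0.4303, 0.0035, 0.0416]
orientation: [[1.0, -0.025, 0.0], [-0.025, -1.0, -0.0], [0.0, 0.0, -1.0]]
wrist_force: [-0.0, -0.3, -1.1]
gripper_width: 0.256
grasp_force: 34.9
```

```bash
python3 - <<'E'
from h import *
im=arm.camera("top")[:,:,::-1];im2=arm.camera("scene")[:,:,::-1]
cv2.imwrite("pics/t2.png",np.hstack([cv2.resize(im[150:310,240:360],(450,600),interpolation=2)]+[cv2.resize(im2[210:310,230:290],(350,600),interpolation=2)]))
E
```

```text
(no output)
```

View pics/t2.png

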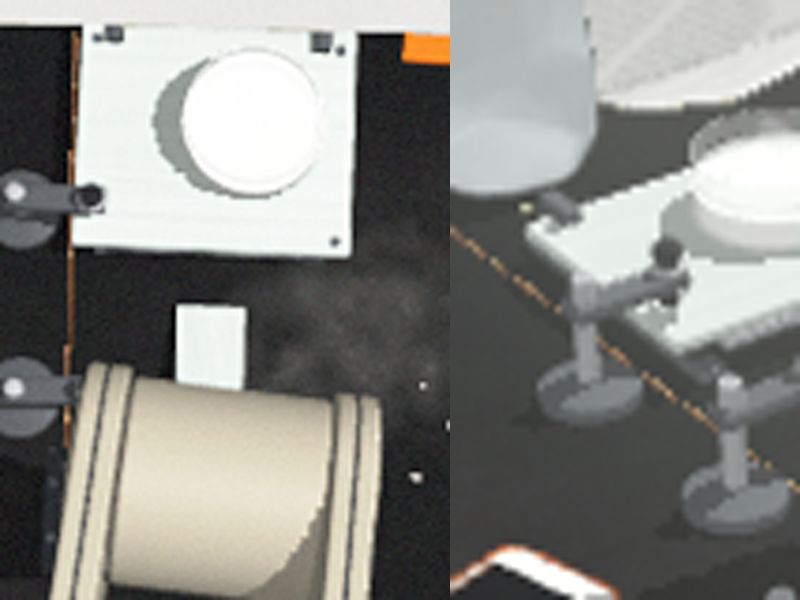

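The nose is centred on the plate, with the nose middle at crop x 211 and the plate middle at 212, and the two are parallel. I lower it and advance.

Request:
send_rows(
  targets=[
    {"jaw": 0.1, "delta_pos": [0, 0, 0.003], "twist": 0},
    {"jaw": 0.1, "delta_pos": [0, 0, 0.006], "twist": 0},
    {"jaw": 0.1, "delta_pos": [0, 0, 0.0065], "twist": 0},
    {"jaw": 0.1, "delta_pos": [0, 0, 0.0065], "twist": 0},
    {"jaw": 0.1, "delta_pos": [0, 0, 0.0065], "twist": 0},
  ],
)

```text
clock: 5.5
eef_pos: [0.4308, 0.0038, 0.0355]
orientation: [[1.0, -0.024, 0.001], [-0.024, -1.0, -0.0], [0.001, 0.0, -1.0]]
wrist_force: [-0.4, -0.5, 5.7]
gripper_width: 0.254
grasp_force: 35.0
```

Request:
send_rows(
  targets=[
    {"jaw": 0.1, "delta_pos": [0.006, 0, 0], "twist": 0},
    {"jaw": 0.1, "delta_pos": [0.016, 0, 0], "twist": 0},
    {"jaw": 0.1, "delta_pos": [0.026, 0, 0], "twist": 0},
    {"jaw": 0.1, "delta_pos": [0.036, 0, 0], "twist": 0},
    {"jaw": 0.1, "delta_pos": [0.046, 0, 0], "twist": 0},
    {"jaw": 0.1, "delta_pos": [0.055, 0, 0], "twist": 0},
    {"jaw": 0.1, "delta_pos": [0.062, 0, 0], "twist": 0},
    {"jaw": 0.1, "delta_pos": [0.067, 0, 0], "twist": 0},
    {"jaw": 0.1, "delta_pos": [0.07, 0, 0], "twist": 0},
    {"jaw": 0.1, "delta_pos": [0.07, 0, 0], "twist": 0},
  ],
)

```text
clock: 6.5
eef_pos: [0.5011, 0.0023, 0.0355]
orientation: [[1.0, -0.024, 0.001], [-0.024, -1.0, 0.0], [0.001, -0.0, -1.0]]
wrist_force: [-0.2, -0.2, 4.5]
gripper_width: 0.257
grasp_force: 35.0
```

Request:
send_rows(
  targets=[
    {"jaw": 0.1, "delta_pos": [0.003, 0, 0], "twist": 0},
    {"jaw": 0.1, "delta_pos": [0.006, 0, 0], "twist": 0},
    {"jaw": 0.1, "delta_pos": [0.009, 0, 0], "twist": 0},
    {"jaw": 0.1, "delta_pos": [0.012, 0, 0], "twist": 0},
    {"jaw": 0.1, "delta_pos": [0.015, 0, 0], "twist": 0},
    {"jaw": 0.1, "delta_pos": [0.018, 0, 0], "twist": 0},
    {"jaw": 0.1, "delta_pos": [0.021, 0, 0], "twist": 0},
    {"jaw": 0.1, "delta_pos": [0.024, 0, 0], "twist": 0},
  ],
)

```text
clock: 7.3
eef_pos: [0.5233, 0.0018, 0.0355]
orientation: [[1.0, -0.024, -0.003], [-0.024, -1.0, 0.0], [-0.003, -0.0, -1.0]]
wrist_force: [-12.5, 0.2, 13.6]
gripper_width: 0.257
grasp_force: 35.0
```

Request:
send_rows(
  targets=[
    {"jaw": 0.1, "delta_pos": [0.002, 0, 0], "twist": 0},
    {"jaw": 0.1, "delta_pos": [0.004, 0, 0], "twist": 0},
    {"jaw": 0.1, "delta_pos": [0.006, 0, 0], "twist": 0},
  ],
)

```text
clock: 7.6
eef_pos: [0.5293, 0.0017, 0.0355]
orientation: [[1.0, -0.024, -0.003], [-0.024, -1.0, 0.0], [-0.003, -0.0, -1.0]]
wrist_force: [-11.7, 0.7, 13.4]
gripper_width: 0.256
grasp_force: 35.0
```

Request:
send_rows(
  targets=[
    {"jaw": 0.1, "delta_pos": [0.002, 0, 0], "twist": 0},
    {"jaw": 0.1, "delta_pos": [0.004, 0, 0], "twist": 0},
  ],
)

```text
clock: 7.8
eef_pos: [0.5333, 0.0016, 0.0355]
orientation: [[1.0, -0.024, -0.003], [-0.024, -1.0, 0.0], [-0.003, -0.0, -1.0]]
wrist_force: [-11.6, 0.4, 14.0]
gripper_width: 0.254
grasp_force: 35.0
```

Request:
send_rows(
  targets=[
    {"jaw": 0.1, "delta_pos": [0.001, 0, 0], "twist": 0},
    {"jaw": 0.1, "delta_pos": [0.002, 0, 0], "twist": 0},
  ],
)

```text
clock: 8.0
eef_pos: [0.5353, 0.0015, 0.0355]
orientation: [[1.0, -0.024, -0.003], [-0.024, -1.0, 0.0], [-0.003, -0.0, -1.0]]
wrist_force: [-11.0, 0.6, 14.2]
gripper_width: 0.259
grasp_force: 35.0
```

Request:
send_rows(
  targets=[
    {"jaw": 0.1, "delta_pos": [0.001, 0, 0], "twist": 0},
    {"jaw": 0.1, "delta_pos": [0.002, 0, 0], "twist": 0},
  ],
)

```text
clock: 8.2
eef_pos: [0.5372, 0.0015, 0.0355]
orientation: [[1.0, -0.024, -0.003], [-0.024, -1.0, 0.0], [-0.003, -0.0, -1.0]]
wrist_force: [-10.7, 0.5, 14.5]
gripper_width: 0.257
grasp_force: 35.0
```

Request:
send_rows(
  targets=[
    {"jaw": 0.1, "delta_pos": [0.001, 0, 0], "twist": 0},
    {"jaw": 0.1, "delta_pos": [0.002, 0, 0], "twist": 0},
  ],
)

```text
clock: 8.4
eef_pos: [0.5392, 0.0014, 0.0355]
orientation: [[1.0, -0.024, -0.003], [-0.024, -1.0, 0.0], [-0.003, -0.0, -1.0]]
wrist_force: [-11.4, 0.2, 13.3]
gripper_width: 0.256
grasp_force: 35.0
```

Request:
send_rows(
  targets=[
    {"jaw": 0.1, "delta_pos": [0.001, 0, 0], "twist": 0},
    {"jaw": 0.1, "delta_pos": [0.002, 0, 0], "twist": 0},
  ],
)

```text
clock: 8.6
eef_pos: [0.5412, 0.0014, 0.0355]
orientation: [[1.0, -0.024, -0.003], [-0.024, -1.0, 0.0], [-0.003, -0.0, -1.0]]
wrist_force: [-11.8, 0.7, 13.4]
gripper_width: 0.259
grasp_force: 35.0
```

Request:
send_rows(
  targets=[
    {"jaw": 0.1, "delta_pos": [0.001, 0, 0], "twist": 0},
    {"jaw": 0.1, "delta_pos": [0.002, 0, 0], "twist": 0},
  ],
)

```text
clock: 8.8
eef_pos: [0.5432, 0.0013, 0.0355]
orientation: [[1.0, -0.024, -0.003], [-0.024, -1.0, 0.0], [-0.003, -0.0, -1.0]]
wrist_force: [-11.4, -0.0, 13.1]
gripper_width: 0.26
grasp_force: 35.0
```

Request:
send_rows(
  targets=[
    {"jaw": 0.1, "delta_pos": [0.001, 0, 0], "twist": 0},
    {"jaw": 0.1, "delta_pos": [0.002, 0, 0], "twist": 0},
  ],
)

```text
clock: 9.0
eef_pos: [0.5443, 0.0013, 0.0355]
orientation: [[1.0, -0.024, -0.005], [-0.024, -1.0, 0.0], [-0.005, -0.0, -1.0]]
wrist_force: [-18.5, 0.5, 20.7]
gripper_width: 0.256
grasp_force: 35.0
```

The force has jumped, so I hold and re-read.

Request:
send_rows(
  targets=[
    {"jaw": 0.1, "delta_pos": [0, 0, 0], "twist": 0},
    {"jaw": 0.1, "delta_pos": [0, 0, 0], "twist": 0},
    {"jaw": 0.1, "delta_pos": [0, 0, 0], "twist": 0},
  ],
)

```text
clock: 9.3
eef_pos: [0.5444, 0.0013, 0.0355]
orientation: [[1.0, -0.024, -0.004], [-0.024, -1.0, 0.0], [-0.004, -0.0, -1.0]]
wrist_force: [-15.4, 0.6, 17.8]
gripper_width: 0.259
grasp_force: 35.0
```

```bash
python3 - <<'E'
from h import *
im2=arm.camera("scene")[:,:,::-1];im=cv2.imread("pics/scene0.png")
cv2.imwrite("pics/t3.png",np.hstack([cv2.resize(i[225:285,235:310],(400,320),interpolation=2) for i in(im,im2)]))
s=arm.get_state();print(s['wrist_force'],s['torque'],s['eef_pos'])
E
```

```text
[-15.74925365   0.30927528  16.80701046] [0.18137725 2.25420454 0.04232695] [0.54436497 0.00128834 0.03545656]
```

View pics/t3.png

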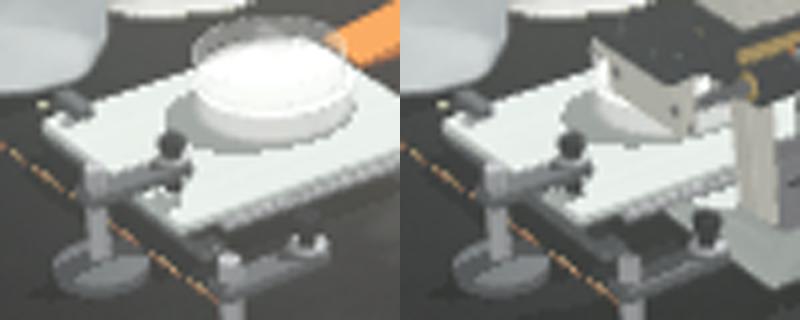

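The image shows the plate raised to the screw tip, and the push is up by 4–7 N. One small confirming step of 0.5 mm.

Request:
send_rows(
  targets=[
    {"jaw": 0.1, "delta_pos": [0.0005, 0, 0], "twist": 0},
    {"jaw": 0.1, "delta_pos": [0.0005, 0, 0], "twist": 0},
  ],
)

```text
clock: 9.55
eef_pos: [0.5444, 0.0013, 0.0355]
orientation: [[1.0, -0.024, -0.005], [-0.024, -1.0, 0.0], [-0.005, -0.0, -1.0]]
wrist_force: [-18.1, 0.9, 20.3]
gripper_width: 0.256
grasp_force: 35.0
```

It is firmly in touch: +6.5 N with no further travel. I relax the arm's push slightly and release.

Request:
send_rows(
  targets=[
    {"jaw": 0.1, "delta_pos": [-0.001, 0, 0], "twist": 0},
    {"jaw": 0.1, "delta_pos": [-0.0015, 0, 0], "twist": 0},
    {"jaw": 0.1, "delta_pos": [-0.0015, 0, 0], "twist": 0},
  ],
)

```text
clock: 9.85
eef_pos: [0.5444, 0.0013, 0.0354]
orientation: [[1.0, -0.024, -0.002], [-0.024, -1.0, 0.0], [-0.002, -0.0, -1.0]]
wrist_force: [-8.0, 0.4, 10.6]
gripper_width: 0.258
grasp_force: 35.0
```

Request:
send_rows(
  targets=[
    {"jaw": 0.6, "delta_pos": [0, 0, 0], "twist": 0},
    {"jaw": 0.6, "delta_pos": [0, 0, 0], "twist": 0},
    {"jaw": 0.6, "delta_pos": [0, 0, 0], "twist": 0},
    {"jaw": 0.6, "delta_pos": [0, 0, 0], "twist": 0},
    {"jaw": 0.6, "delta_pos": [0, 0, 0], "twist": 0},
  ],
)

```text
clock: 10.35
eef_pos: [0.5453, 0.0012, 0.035]
orientation: [[1.0, -0.024, -0.0], [-0.024, -1.0, 0.0], [-0.0, -0.0, -1.0]]
wrist_force: [0.4, 0.1, -0.1]
gripper_width: 0.589
grasp_force: 0.0
```

Released, with zero force on the wrist. I retreat straight up, then back, and look.

Request:
send_rows(
  targets=[
    {"jaw": 0.6, "delta_pos": [0, 0, -0.01], "twist": 0},
    {"jaw": 0.6, "delta_pos": [0, 0, -0.03], "twist": 0},
    {"jaw": 0.6, "delta_pos": [0, 0, -0.06], "twist": 0},
    {"jaw": 0.6, "delta_pos": [0, 0, -0.09], "twist": 0},
    {"jaw": 0.6, "delta_pos": [-0.02, 0, -0.12], "twist": 0},
    {"jaw": 0.6, "delta_pos": [-0.05, 0, -0.14], "twist": 0},
    {"jaw": 0.6, "delta_pos": [-0.08, 0, -0.15], "twist": 0},
    {"jaw": 0.6, "delta_pos": [-0.11, 0.02, -0.16], "twist": 0},
    {"jaw": 0.6, "delta_pos": [-0.13, 0.05, -0.16], "twist": 0},
    {"jaw": 0.6, "delta_pos": [-0.14, 0.08, -0.16], "twist": 0},
    {"jaw": 0.6, "delta_pos": [-0.15, 0.11, -0.16], "twist": 0},
    {"jaw": 0.6, "delta_pos": [-0.15, 0.14, -0.16], "twist": 0},
    {"jaw": 0.6, "delta_pos": [-0.15, 0.17, -0.16], "twist": 0},
    {"jaw": 0.6, "delta_pos": [-0.15, 0.19, -0.16], "twist": 0},
    {"jaw": 0.6, "delta_pos": [-0.15, 0.2, -0.16], "twist": 0},
    {"jaw": 0.6, "delta_pos": [-0.15, 0.2, -0.16], "twist": 0},
  ],
)

```text
clock: 11.95
eef_pos: [0.3905, -0.1958, 0.1956]
orientation: [[1.0, -0.026, 0.0], [-0.026, -1.0, -0.0], [0.0, 0.0, -1.0]]
wrist_force: [-0.0, -0.3, 0.5]
gripper_width: 0.599
grasp_force: 0.0
```

```bash
python3 - <<'E'
from h import *
im2=arm.camera("scene")[:,:,::-1];im=arm.camera("top")[:,:,::-1]
cv2.imwrite("pics/t4.png",np.hstack([cv2.resize(im2[220:285,235:315],(480,390),interpolation=2),cv2.resize(im[150:280,230:345],(320,390),interpolation=2)]))
E
```

```text
(no output)
```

View pics/t4.png

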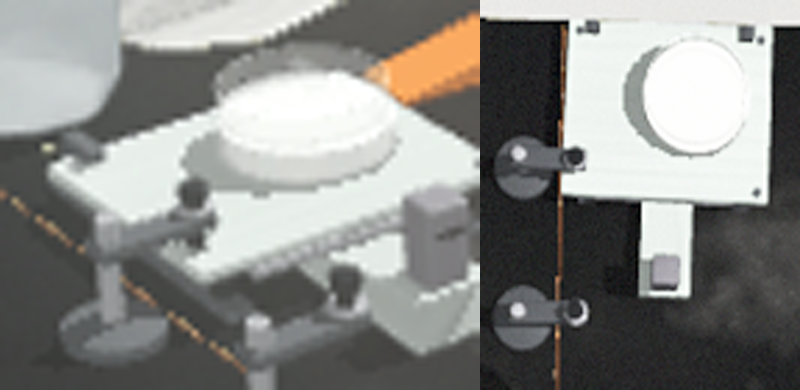

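The wedge stays in place under the bar, with its block at crop (440,235). The plate is raised to the screw tip at crop (205,235), the stop is unmoved and the dish is still on the plate.

```bash
python3 -c "
from workcell import arm
print(arm.sign_off())"
```

```text
the job is handed in; nothing more can be done
None
```

I handed the job in at about 12 s: the wedge is under the front bar holding the plate up against the height-stop screw, and the gripper has let go and moved clear. I stopped when the push rose from about 11.5 N to 18 N with no further travel, and the camera showed the dish and stop undisturbed.

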